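# Set the grinder coarse and hold its lid at the half-turn

## Task

Pull the coffee grinder's yellow size slide all the way to the coarse end (big dot, at the front), then set the bayonet lid into its collar with the lugs down through the slots and twist it clockwise to the half-turn position, pointers at the orange dots, against the spring, without ever turning it on into the lock at the red dots. Finish while still gripping the lid and holding it there, seated and still; do not let go. Leave everything else on the counter where it is.

Things in the scene. Friction and masses are not known exactly. Their poses are not given: they have to be found in the camera images.
- grinder: Coffee grinder, fixed to the counter: cream housing 170 (x) by 280 (y) by 75 mm tall with a black top deck. Origin: centre of its underside; z up, -x is its front (towards the robot; yaw up to 20 degrees either way). On the deck at (0, +70) mm stands a round dark steel bayonet collar, 104 mm outside, its rim 105 mm above the counter; at (0, -85) mm lies the size slide's track.
- socket (a point): Where the lid's origin lies when the lid is fully seated: on the collar's vertical axis, 91 mm above the counter, 14 mm below the rim. Axes as the grinder's. Under the 6 mm thick rim flange (lower face 8 mm above this point) the lugs turn freely in a channel; the chamber floor is 4 mm below this point.
- entry_slot (a point): Middle of the front one of two slots in the collar's rim, at rim height, 40 mm from the axis. The slots lie on the grinder's x axis, front and rear, 28 degrees wide, reach out to 44 mm radius, and let the lid's lugs down; the mouth between them is 73 mm wide. A white dot on the rim (48 mm radius) marks each slot.
- half_dot (a point): Orange dot on the collar's rim, 48 mm from its axis, 37 degrees clockwise (seen from above) from the front slot: the half-turn position for a lid pointer. A second one lies across the collar from it. Red dots 67 degrees clockwise from the slots mark the lock.
- lid: Loose bayonet lid, upright: black plate 86 mm wide, 14 to 20 mm above its underside (seated, it lies on the rim); below, a 67 mm skirt with two lugs (10 mm wide, 5 thick, flush with the underside) out to 41 mm radius along +x and -x. Half a turn makes no difference. Origin: centre of underside, z up. About 180 g. Starts at any yaw in one of three places it shares with cup and jar.
- lid_bar (a point): Top centre of the lid's red grip bar, on the lid's axis 50 mm above its underside. The bar is 62 mm long along the lid's x (in line with the lugs), 18 mm wide along y, 30 mm tall, standing on the plate. White pointer marks on the plate at both its ends lie above the lugs.
- pulse_ring (a joint): Sprung ring in the collar, pushed by the lid's lugs: 0 at rest, grows as the lid turns clockwise seen from above, rad, stop at 1.05. The lugs meet it about 0.12 rad past the slots' middle (0.05 more or less with play), then both turn together. 0.52 = lid pointers at the orange dots; the lock starts at 0.85, red dots 1.05. It pushes back with 0.03 N m at 0, 0.09 at 0.52.
- size_slide (a joint): Grind-size slide on the deck: 0 = fine end stop (small yellow dot, at the grinder's rear, +x), 0.060 m = coarse end stop (big yellow dot, at the front, -x). Grows as the grip moves along the grinder's -x. Starts between 0 and 0.030. Takes about 1.5 N to move and stays where left.
- slide_grip (a point): Top centre of the size slide's yellow grip, 106.5 mm above the counter. The grip is 18 mm long along its travel (the grinder's x), 24 mm wide (y) and 28 mm tall; it stands on a flat track 32 mm wide, 78 mm above the counter.
- cup: Bystander, loose: small blue-white open cup without handle, 68 mm across, 80 mm tall. Origin: centre of its underside.
- jar: Bystander, loose: amber jar with a yellow cap, 66 mm across, 80 mm tall. Origin: centre of its underside.
- mug: Bystander, loose: yellow mug, 80 mm across, 90 mm tall, handle on its +y side. Origin: centre of its underside.
- soap: Bystander, loose: green dish-soap bottle, 60 mm across, 190 mm tall. Origin: centre of its underside.
- spoon: Bystander, loose: spoon with a wooden handle, 200 mm long, lying flat along its own x. Origin: centre of its underside (handle's resting line).
- tin: Bystander, loose: red can, 70 mm across, 100 mm tall. Origin: centre of its underside.
Things that resemble listed ones, but are neither listed nor needed, are in the scene too. Leave any green or turquoise look-alike of the lid alone.

How it is judged:
By the outcome, as a careful person would: the job done as asked, in the order asked, and still so for the second after the job is handed in, while the arm keeps its last pose, push and grip.
It also fails if it takes over 59 s, if anything falls off the work surface, if the arm or the gripper's body presses on something with over 40 N, if the wrist force passes 120 N, or if a joint passes its speed limit or range.

## Robot

A 7-joint arm with a two-finger parallel gripper is mounted at the origin on the work surface. World frame = base frame: x ahead of the robot, y to its left, z up, the work surface at z = 0. Lengths are in m, angles in rad, forces in N, time in s.
With the tool pointing down it reaches from about 0.425 to 0.95 m from the base axis. Payload 4.7 kg.
Tool frame: the origin (TCP) lies between the finger pads; the fingertips stand 19 mm ahead of it and the grasp point (between the pads) is the TCP (arm.tips_ahead is the distance from the TCP to the fingertips, in m); z points along the fingers, y is the direction in which the jaws open and shut (so a half turn about z gives the same grasp; the last joint's range is limited). The gripper opens to 85 mm and grips with 20 to 120 N. Pads are 22 mm wide; open, the fingers measure 114 mm over their backs; the gripper's body (76 mm by 85 mm) begins 54 mm behind the grasp point. The pads swing forward as they close: fully open they stand 13 mm farther back than shut.
Start: joints at [1.151, 0.469, -0.049, 1.532, 0.024, 1.141, -0.082], TCP at [0.257, -0.624, 0.225] pointing down, gripper open.
Joint ranges: [-2.59, 2.59], [-0.33, 1.99], [-1.39, 1.29], [0.1, 2.45], [-1.04, 4.18], [0.21, 1.99], [-2.66, 2.66]. Speed limits (rad/s): [2.57, 2.57, 3.14, 3.14, 3.14, 3.14, 3.14].

## Interface

Orientations are given as a unit quaternion [w, x, y, z].
In Python, from bench import sensors, eyes, ticket, arm gives the robot as it stands. The module is installed in compiled form; this text tells all that it offers.
- The arm moves only by the tool jog_arm, never from a script. Its argument "steps" is one flat list of numbers, 7 for each row, row after row: the turn, a rotation vector about the tool's x, y, z in degrees, then the shift along the tool's x, y, z in mm, then the finger opening in mm, from 0 to 85.4. In form: [wx, wy, wz, tx, ty, tz, grip, wx, wy, wz, tx, ty, tz, grip, ...]. A call has exactly 10 rows; each row shifts and turns the pose as measured when the row begins, along the tool's axes as they then stand; what a row does not reach is not made up. A row lasts 1/12 s, in which the tool goes at most 41.7 mm and 7.16 degrees, less where a joint would pass 70% of its speed; a pose out of reach is approached as far as the arm can. A call is refused whole if a number of a shift passes 41.7 or a number of a turn 7.16, either way. A call with a gripper value outside its range is refused whole. The fingers move at their own pace and stop on an object; the grip force is fixed at half the most. Time passes only in rows, so rows that do not move let the fingers close, or fill a call up. It gives the time, the measured TCP pose, the force and the opening at its end, in the units of the state.
- sensors.observe(): the state, without advancing time (a new reading comes with each control period).
- eyes.get_image(name): name is "scene" or "top" or "wrist"; returns (picture, depth): 400x640x3 uint8, red, green, blue; 400x640 float32, m along the optical axis (not along the pixel's ray), 0 where there is no reading.
- eyes.get_calibration(name): a dict with "fx", "fy", "cx", "cy" (pixels), "position" and "attitude" of the camera in the world. Camera axes: x right, y up, looking along -z (the intrinsics and any distortion apply to the point x, -y, -z); pixel columns grow to the right and rows downward; lengths in m; the calibration is good to about 2 mm. A picture is of the moment at which its call begins: read the wrist's pose just before it. get_calibration takes no time and is no camera call; for the wrist camera it gives the pose at the moment of the call.
- ticket.close_job(): hands the job in, once; it reports no verdict.
The state is a dict: "clock": time; "joints": joint angles; "qvel": joint speeds; "joint_torque": joint torques, N m; "eef_pos": TCP position; "eef_rot": TCP orientation; "contact_force": force on the tool from outside, world axes, zero at the start; "wrist_torque": the same for the moment, N m; "gripper_width": finger opening in m.
Only numpy, scipy, OpenCV 4.12 (cv2) and the standard library are available. Lean on these libraries where they do the work, as an engineer would, in place of code of your own. Each camera call takes 0.05 s, during which the arm holds its last target.

## Working session

There is one attempt and no reset: what is moved stays moved. The work goes in short steps, Python scripts to look and compute and a tool call to move; the robot and the scene stay as the last step left them, time stands still between calls to the robot, and variables do not carry over. Pictures are saved under pics/ and viewed, and the job is handed in when it is done.

Besides the shell and the picture viewer there is one more tool, called after "Request:" as name(argument=value, ...), one argument or row to a line, values as JSON. jog_arm: Moves the arm, as the interface text tells. Its arguments: {"type":"object","properties":{"steps":{"type":"array"}},"required":["steps"]}

```bash
mkdir -p pics; cat > h.py <<'E'
import numpy as np, cv2
from scipy.spatial.transform import Rotation as R
from bench import sensors, eyes, ticket, arm
def rot(q): return R.from_quat([q[1],q[2],q[3],q[0]]).as_matrix()
def grab(n,f):
    c=eyes.get_calibration(n); im,d=eyes.get_image(n)
    cv2.imwrite('pics/'+f+'.png',cv2.cvtColor(im,cv2.COLOR_RGB2BGR)); np.savez('pics/'+f+'.npz',im=im,d=d,**{k:np.array(v) for k,v in c.items() if k in('fx','fy','cx','cy','position','attitude')})
    return im,d,c
def load(f):
    z=np.load('pics/'+f+'.npz'); return z['im'],z['d'],z
def att(c):
    a=np.array(c['attitude']); return rot(a) if a.size==4 else a.reshape(3,3)
def ray(c,u,v):
    p=np.array([(u-c['cx'])/c['fx'],-(v-c['cy'])/c['fy'],-1.0]); return att(c)@p
def onz(c,u,v,z):
    r=ray(c,u,v); p=np.array(c['position']); return p+r*(z-p[2])/r[2]
def dep(c,u,v,d): return np.array(c['position'])+ray(c,u,v)*d[int(round(v)),int(round(u))]
def proj(c,P):
    q=att(c).T@(np.array(P)-np.array(c['position'])); return c['cx']+c['fx']*q[0]/-q[2], c['cy']-c['fy']*q[1]/-q[2]
E
python3 - <<'E'
from h import *
print(sensors.observe())
for n in('scene','top','wrist'):
    im,d,c=grab(n,n+'0'); print(n,c)
E
```

```text
{'clock': 0.0, 'joints': array([ 1.15110176,  0.46943144, -0.04858733,  1.53369646,  0.02408738,
        1.14105701, -0.08229583]), 'qvel': array([-0.00028331, -0.00070573, -0.00154107, -0.00065683,  0.00061322,
       -0.00117636, -0.00057003]), 'joint_torque': array([ 3.30194871e-04, -5.10313582e+01, -4.64835763e-02, -2.37717015e+01,
        1.06402516e-02,  7.50219449e-03,  1.63977536e-06]), 'eef_pos': array([ 0.25689504, -0.62353605,  0.22386711]), 'eef_rot': array([-9.77188687e-04,  9.80967807e-01,  1.94167852e-01, -2.28476131e-04]), 'contact_force': array([-0.23876401,  0.61996932, -0.01683234]), 'wrist_torque': array([0.02063639, 0.0046552 , 0.00511556]), 'gripper_width': 0.08532196889889412}
scene {'fx': 365.3129427130967, 'fy': 365.3129427130967, 'cx': 320.95107579922154, 'cy': 195.6858099874078, 'position': array([ 1.47208826, -0.16172844,  0.96743677]), 'attitude': array([0.69887532, 0.31234552, 0.25193604, 0.5920657 ])}
top {'fx': 361.6719567557121, 'fy': 361.6719567557121, 'cx': 320.0388645986283, 'cy': 204.03199099738686, 'position': array([0.4524737 , 0.01585804, 1.24151073]), 'attitude': array([ 0.71249129,  0.03114232, -0.01859433, -0.70074287])}
wrist {'fx': 356.9151332387536, 'fy': 356.9151332387536, 'cx': 317.84256067317835, 'cy': 202.59755942148175, 'position': array([ 0.3263186 , -0.59600409,  0.37241336]), 'attitude': array([ 0.82173153, -0.12202833,  0.08294241, -0.5504425 ])}
```

View pics/top0.png

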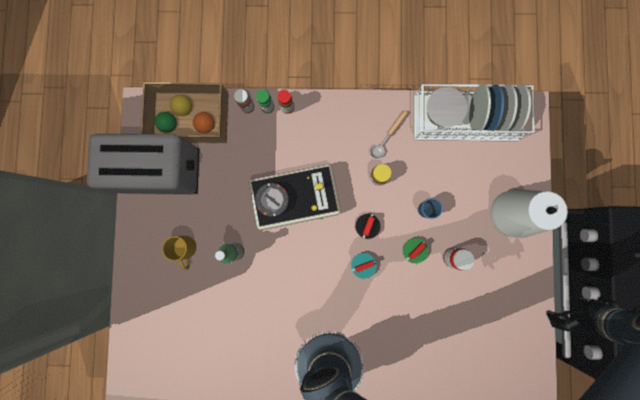

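View pics/scene0.png

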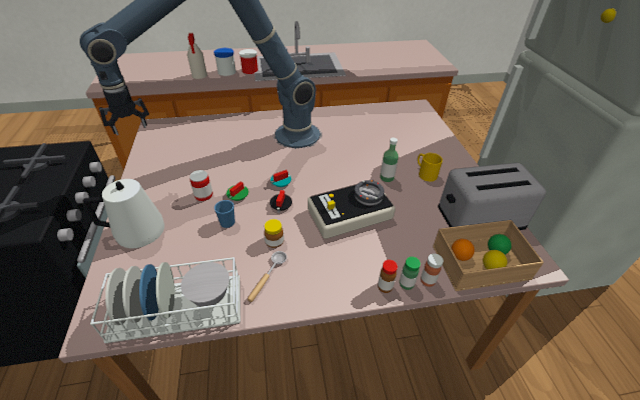

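The top view shows the grinder at about (295,195). Three things could be taken for the lid: the black one with the red bar at (368,226), the turquoise one at (364,265) and the green one at (416,250). The description says a black plate, so I choose (368,226). Next is a close crop to check it.

```bash
python3 - <<'E'
from h import *
im,d,c=load('top0')
b=cv2.cvtColor(im,cv2.COLOR_RGB2BGR)
cv2.imwrite('pics/crop1.png',cv2.resize(b[150:290,235:435],None,fx=4,fy=4,interpolation=cv2.INTER_CUBIC))
for n,(u,v) in dict(lidbar=(368,226),grip=(319,187),col=(272,200),deck=(300,190),coun=(340,230)).items(): print(n,dep(c,u,v,d).round(4))
E
```

```text
lidbar [ 0.4665 -0.1208  0.0505]
grip [0.5862 0.0409 0.1059]
col [0.5441 0.1914 0.0877]
deck [0.5793 0.1033 0.0731]
coun [ 0.4518 -0.0312 -0.0018]
```

View pics/crop1.png

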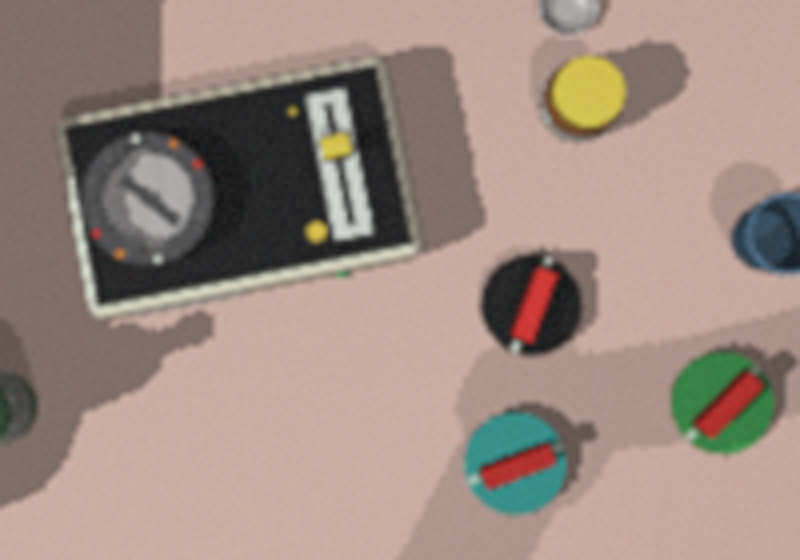

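Crop: the black plate with the red bar and white pointers is at crop (531,303). The collar is at about (148,199), with white slot dots at (136,138) and (157,259), orange dots at (174,143) and (120,254), and the yellow grip at (335,147). Now I'll measure these.

```bash
python3 - <<'E'
from h import *
im,d,c=load('top0')
hsv=cv2.cvtColor(im,cv2.COLOR_RGB2HSV).astype(int); H,S,V=[hsv[...,i] for i in range(3)]
def comps(m,box,amin=1):
    u0,v0,u1,v1=box; k=np.zeros(m.shape,np.uint8); k[v0:v1,u0:u1]=m[v0:v1,u0:u1]
    n,l,s,ce=cv2.connectedComponentsWithStats(k); return [(ce[i].round(2),s[i,4]) for i in range(1,n) if s[i,4]>=amin],k
# deck
m=(V<70)&(d>0)
_,k=comps(m,(245,160,345,235))
P=cv2.findContours(k,cv2.RETR_EXTERNAL,cv2.CHAIN_APPROX_NONE)[0]; P=max(P,key=cv2.contourArea)
# height-based housing mask
uu,vv=np.meshgrid(np.arange(640),np.arange(400)); A=att(c)
pts=np.stack([(uu-c['cx'])/c['fx'],-(vv-c['cy'])/c['fy'],-np.ones_like(uu,float)],-1)@A.T*d[...,None]+c['position']
k=((pts[...,2]>0.06)).astype(np.uint8); k[:, :245]=0;k[:,345:]=0;k[:155]=0;k[240:]=0
P=max(cv2.findContours(k,cv2.RETR_EXTERNAL,cv2.CHAIN_APPROX_NONE)[0],key=cv2.contourArea)
q=np.array([onz(c,u,v,0.075)[:2] for u,v in cv2.convexHull(P)[:,0]],np.float32)
print('housing',cv2.minAreaRect(q))
for nm,mm,z in (('yellow',(H>20)&(H<33)&(S>130)&(V>120),.106),('white',(S<60)&(V>150),.105),('orange',(H>7)&(H<20)&(S>110)&(V>110),.105),('red',((H<6)|(H>172))&(S>120)&(V>90),.105)):
    for ce,a in comps(mm,(245,160,345,235))[0]: print(nm,ce,a,onz(c,*ce,z).round(4))
cs,k=comps(((H<6)|(H>172))&(S>130)&(V>90),(350,205,385,242),10)
for ce,a in cs: print('lidbar',ce,a,onz(c,*ce,.05).round(4))
P=max(cv2.findContours(k,cv2.RETR_EXTERNAL,cv2.CHAIN_APPROX_NONE)[0],key=cv2.contourArea)
q=np.array([onz(c,u,v,0.05)[:2] for u,v in P[:,0]],np.float32); print(cv2.minAreaRect(q))
cs,k=comps((S<80)&(V>120),(350,205,385,242),1)
for ce,a in cs: print('ptr',ce,a,onz(c,*ce,.02).round(4))
cs,k=comps((V<60),(350,205,385,242),10)
for n,z in (('jar',.08),):
  pass
for nm,(u,v) in dict(jar=(382,173),cup=(430,205),teal=(364,265)).items(): print(nm,dep(c,u,v,d).round(3))
E
```

```text
housing ((0.5588219165802002, 0.12027309834957123), (0.17002767324447632, 0.2753756046295166), 12.262702941894531)
yellow [307.5 177.5] 4 [0.6159 0.0779 0.106 ]
yellow [318.62 186.28] 32 [0.5885 0.0422 0.106 ]
yellow [313.71 207.42] 24 [0.5213 0.0564 0.106 ]
white [298.25 165.68] 660 [0.6535 0.1081 0.105 ]
white [316.69 177.66] 89 [0.616  0.0488 0.105 ]
white [268.33 184.33] 3 [0.5924 0.2018 0.105 ]
white [275.82 194.99] 125 [0.5588 0.1771 0.105 ]
white [321.01 199.19] 171 [0.5478 0.0339 0.105 ]
white [308.24 224.13] 1378 [0.4685 0.0727 0.105 ]
white [271.59 204.36] 56 [0.5289 0.1897 0.105 ]
white [274.  214.5] 2 [0.497  0.1812 0.105 ]
orange [278.  185.5] 6 [0.5891 0.1709 0.105 ]
orange [264.5 213. ] 6 [0.5012 0.2114 0.105 ]
red [284.  190.5] 6 [0.5735 0.1515 0.105 ]
red [258.4 207.8] 5 [0.5174 0.2312 0.105 ]
lidbar [368.2  225.74] 121 [ 0.4674 -0.1215  0.05  ]
((0.46768444776535034, -0.12131261080503464), (0.02063402347266674, 0.06228043511509895), 69.9395751953125)
ptr [366.38 221.35] 779 [ 0.4824 -0.1188  0.02  ]
jar [ 0.638 -0.162  0.078]
cup [ 0.543 -0.338 -0.   ]
teal [ 0.34  -0.109  0.052]
```

Everything agrees: the housing fits at 170 x 275 mm with yaw about +12.2°, the collar dots give the same yaw, the bar fits at 62 x 20 mm and the heights match. The grip starts near joint value 0.0175. Now moving toward the slide.

Request:
jog_arm(
  steps=[0, 0, 0, 28, -24.5, 0, 60, 0, 0, 0, 28, -24.5, 0, 60, 0, 0, 0, 28, -24.5, 0, 60, 0, 0, 0, 28, -24.5, 0, 60, 0, 0, 0, 28, -24.5, 0, 60, 0, 0, 0, 28, -24.5, 0, 60, 0, 0, 0, 28, -24.5, 0, 60, 0, 0, 0, 28, -24.5, 0, 60, 0, 0, 0, 28, -24.5, 0, 60, 0, 0, 0, 28, -24.5, 0, 60],
)

```text
clock: 0.98
eef_pos: [0.4217, -0.2861, 0.2186]
eef_rot: [-0.001, 0.983, 0.184, -0.004]
contact_force: [1.4, 0.1, 0.2]
gripper_width: 0.0599
```

Request:
jog_arm(
  steps=[0, 0, 0, 28, -25, -1, 60, 0, 0, 0, 28, -25, -1, 60, 0, 0, 0, 28, -25, -1, 60, 0, 0, 0, 28, -25, -1, 60, 0, 0, 0, 28, -25, -1, 60, 0, 0, 0, 28, -25, -1, 60, 0, 0, 0, 28, -25, -1, 60, 0, 0, 0, 28, -25, 0, 60, 0, 0, 0, 28, -25, 0, 60, 0, 0, 5, 18, -14, 0, 60],
)

```text
clock: 1.82
eef_pos: [0.5909, 0.0551, 0.2235]
eef_rot: [-0.001, 0.99, 0.141, -0.005]
contact_force: [0.2, 0.4, -0.4]
gripper_width: 0.0598
```

```bash
cat >> h.py <<'E'
def tool(P,yawdeg):
    """print deltas in tool axes to reach world P with tool-x yaw"""
    s=sensors.observe(); M=rot(s['eef_rot'])
    D=M.T@(np.array(P)-s['eef_pos'])*1000
    y=np.radians(yawdeg); T=np.array([[np.cos(y),np.sin(y),0],[np.sin(y),-np.cos(y),0],[0,0,-1.]])
    w=R.from_matrix(M.T@T).as_rotvec(degrees=True)
    print('clock',round(s['clock'],2),'pos',s['eef_pos'].round(4),'yaw',np.degrees(np.arctan2(M[1,0],M[0,0])).round(2),'d_mm',D.round(1),'turn',w.round(2),'F',s['contact_force'].round(1),'T',s['wrist_torque'].round(2),'w',round(s['gripper_width'],4))
E
python3 - <<'E'
from h import *
tool((.5885,.0422,.2),12.2)
im,d,c=grab('wrist','w1')
E
```

```text
clock 1.82 pos [0.5909 0.0551 0.2235] yaw 16.26 d_mm [-5.7 11.8 23.6] turn [-0.16  0.51  4.06] F [ 0.2  0.4 -0.4] T [-0.03 -0.01  0.02] w 0.0598
```

View pics/w1.png

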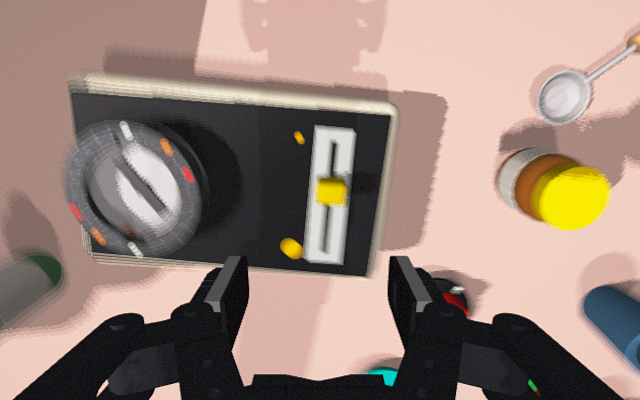

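The picture has motion blur. I'll settle, correct and look again.

Request:
jog_arm(
  steps=[0, 0, 4, -5, 12, 10, 60, 0, 0, 0, 0, 0, 0, 60, 0, 0, 0, 0, 0, 0, 60, 0, 0, 0, 0, 0, 0, 60, 0, 0, 0, 0, 0, 0, 60, 0, 0, 0, 0, 0, 0, 60, 0, 0, 0, 0, 0, 0, 60, 0, 0, 0, 0, 0, 0, 60, 0, 0, 0, 0, 0, 0, 60, 0, 0, 0, 0, 0, 0, 60],
)

```text
clock: 2.7
eef_pos: [0.5909, 0.0485, 0.214]
eef_rot: [-0.003, 0.994, 0.11, -0.003]
contact_force: [0.0, 0.7, -0.6]
gripper_width: 0.0603
```

```bash
cat > meas.py <<'E'
from h import *
import sys
def run(f):
    im,d,c=load(f)
    hsv=cv2.cvtColor(im,cv2.COLOR_RGB2HSV).astype(int); H,S,V=[hsv[...,i] for i in range(3)]
    for nm,mm,z in (('yellow',(H>20)&(H<33)&(S>150)&(V>120),.1065),('white',(S<50)&(V>150),.105),('orange',(H>7)&(H<20)&(S>150)&(V>110),.105),('red',((H<6)|(H>172))&(S>140)&(V>90),.105)):
        n,l,s,ce=cv2.connectedComponentsWithStats(mm.astype(np.uint8))
        for i in range(1,n):
            if 15<s[i,4]<1800: print(nm,ce[i].round(1),s[i,4],onz(c,*ce[i],z).round(4),'dep',dep(c,*ce[i],d).round(4))
E
python3 - <<'E'
from meas import *
tool((.5885,.0422,.2),12.2)
grab('wrist','w2'); run('w2')
E
```

```text
clock 2.7 pos [0.5909 0.0485 0.214 ] yaw 12.64 d_mm [-3.7  5.7 14. ] turn [-0.36  0.35  0.44] F [ 0.   0.7 -0.6] T [-0.  0. -0.] w 0.0603
yellow [289.9 141.8] 50 [0.6269 0.0772 0.1065] dep [0.622  0.0789 0.0741]
yellow [154.2 162.1] 36 [0.5909 0.1706 0.1065] dep [0.5904 0.1714 0.1045]
yellow [325.7 197.2] 680 [0.5924 0.0431 0.1065] dep [0.5926 0.0431 0.1073]
yellow [291.8 255.7] 251 [0.5398 0.0583 0.1065] dep [0.524  0.0577 0.0744]
white [246.2   2.3] 64 [0.708  0.1221 0.105 ] dep [ 7.255e-01  1.461e-01 -2.000e-04]
white [354.2   2.7] 105 [0.7228 0.0543 0.105 ] dep [7.464e-01 5.050e-02 1.000e-04]
white [252.8  26.6] 16 [0.6949 0.1156 0.105 ] dep [ 0.7073  0.1373 -0.002 ]
white [351.6  26. ] 44 [0.7093 0.0526 0.105 ] dep [ 7.275e-01  4.810e-02 -7.000e-04]
white [112.2 148.6] 73 [0.5937 0.2017 0.105 ] dep [0.5941 0.2011 0.1063]
white [ 87.2 161.5] 16 [0.5801 0.2191 0.105 ] dep [0.5799 0.2196 0.1042]
white [ 75.1 167.8] 24 [0.5734 0.2278 0.105 ] dep [0.5734 0.2278 0.1049]
white [ 62.9 180.3] 29 [0.5617 0.2364 0.105 ] dep [0.5617 0.2365 0.1049]
white [ 63.9 193. ] 37 [0.5519 0.2356 0.105
[... 868 characters left out ...]
09]
white [469.1 392.6] 365 [ 0.4414 -0.1244  0.105 ] dep [ 3.499e-01 -2.012e-01 -1.000e-04]
orange [537.3 169.6] 1422 [ 0.6464 -0.1031  0.105 ] dep [ 0.6429 -0.1339  0.0575]
orange [502.  160.9] 42 [ 0.6468 -0.0757  0.105 ] dep [ 0.6399 -0.1282  0.0081]
orange [154.5 162.1] 24 [0.5905 0.1709 0.105 ] dep [0.5907 0.1707 0.1057]
orange [123.7 247.5] 33 [0.5167 0.189  0.105 ] dep [0.5105 0.1942 0.0943]
red [178.  188.4] 59 [0.5744 0.1521 0.105 ] dep [0.5743 0.1522 0.1048]
red [ 69.7 234.1] 51 [0.5189 0.2308 0.105 ] dep [0.5195 0.2301 0.1061]
red [464.  303.4] 487 [ 0.528  -0.0889  0.105 ] dep [ 0.4966 -0.1239  0.046 ]
red [631.1 395.9] 124 [ 0.4705 -0.2674  0.105 ] dep [ 0.3977 -0.3914  0.0088]
```

View pics/w2.png

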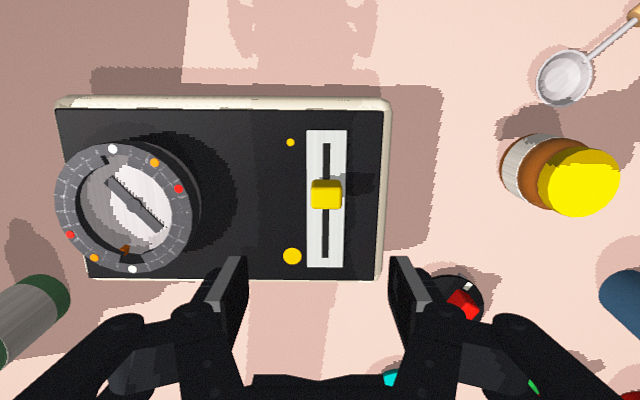

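The still wrist view shows the grip at pixel (326,197), which puts it at about (0.5905, 0.043). The collar centre is about (0.546, 0.1915) and the yaw 12.1°, in agreement with the top view to within 2 mm.

Request:
jog_arm(
  steps=[-0.3, 0.3, 0.5, -1.5, 5.5, 0, 60, 0, 0, 0, 0, 0, 20, 60, 0, 0, 0, 0, 0, 25, 60, 0, 0, 0, 0, 0, 25, 60, 0, 0, 0, 0, 0, 20, 60, 0, 0, 0, 0, 0, 5, 60, 0, 0, 0, 0, 0, 0, 60, 0, 0, 0, 0, 0, 0, 60, 0, 0, 0, 0, 0, 0, 60, 0, 0, 0, 0, 0, 0, 60],
)

```text
clock: 3.58
eef_pos: [0.5944, 0.04, 0.1207]
eef_rot: [0.001, 0.995, 0.104, 0.005]
contact_force: [-0.1, -0.1, 0.4]
gripper_width: 0.0599
```

```bash
python3 -c "
from h import *
tool((.5905,.0428,.101),12.2)"
```

```text
clock 3.58 pos [0.5944 0.04   0.1207] yaw 11.89 d_mm [-3.4 -3.6 19.6] turn [ 0.2  -0.57 -0.31] F [-0.1 -0.1  0.4] T [-0.06  0.01 -0.04] w 0.0599
```

Request:
jog_arm(
  steps=[0.2, -0.5, 0, -3.5, -3.5, 6, 60, 0, 0, 0, 0, 0, 7, 60, 0, 0, 0, 0, 0, 6, 60, 0, 0, 0, 0, 0, 0, 60, 0, 0, 0, 0, 0, 0, 60, 0, 0, 0, 0, 0, 0, 20, 0, 0, 0, 0, 0, 0, 20, 0, 0, 0, 0, 0, 0, 20, 0, 0, 0, 0, 0, 0, 20, 0, 0, 0, 0, 0, 0, 20],
)

```text
clock: 4.42
eef_pos: [0.5921, 0.0434, 0.103]
eef_rot: [-0.0, 0.995, 0.104, 0.003]
contact_force: [0.1, 0.4, -1.0]
gripper_width: 0.0199
```

```bash
python3 -c "
from h import *
tool((.5905,.0428,.101),12.2)"
```

```text
clock 4.42 pos [0.5921 0.0434 0.103 ] yaw 11.88 d_mm [-1.7  0.3  2. ] turn [ 0.02 -0.38 -0.32] F [ 0.1  0.4 -1. ] T [-0.05  0.06  0.  ] w 0.0199
```

The opening reads 19.9 mm, narrower than the 24 mm grip, so the fingers may have missed it. Looking.

```bash
python3 -c "
from meas import *
grab('wrist','w3')"
```

```text
(no output)
```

View pics/w3.png

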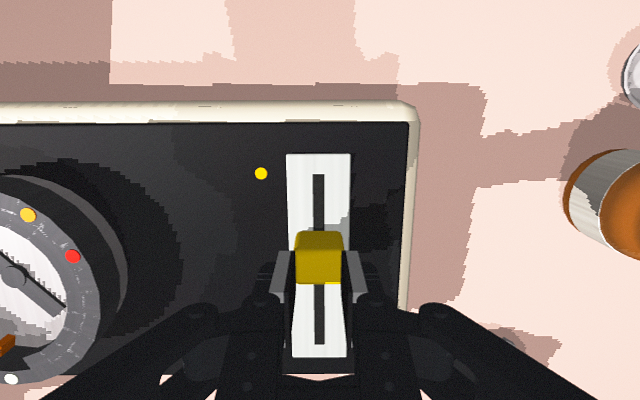

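The grip at (319,258) lies between the pads at (285,270) and (352,270). I'll close harder and begin the pull.

Request:
jog_arm(
  steps=[0, 0, 0, 0, 0, 0, 5, 0, 0, 0, 0, 0, 0, 5, 0, 0, 0, 0, 0, 0, 5, 0, 0, 0, 0, 0, 0, 5, 0, 0, 0, -6, 0, 0, 5, 0, 0, 0, -6, 0, 0, 5, 0, 0, 0, -6, 0, 0, 5, 0, 0, 0, -6, 0, 0, 5, 0, 0, 0, 0, 0, 0, 5, 0, 0, 0, 0, 0, 0, 5],
)

```text
clock: 5.3
eef_pos: [0.5653, 0.0377, 0.103]
eef_rot: [0.0, 0.995, 0.103, 0.003]
contact_force: [-0.7, 0.6, 0.7]
gripper_width: 0.0051
```

```bash
python3 -c "
from meas import *
tool((.5905,.0428,.101),12.2)
grab('wrist','w4')"
```

```text
clock 5.3 pos [0.5653 0.0377 0.103 ] yaw 11.88 d_mm [25.7  0.2  2.1] turn [ 0.04 -0.34 -0.32] F [-0.7  0.6  0.7] T [ 0.    0.04 -0.02] w 0.0051
```

View pics/w4.png

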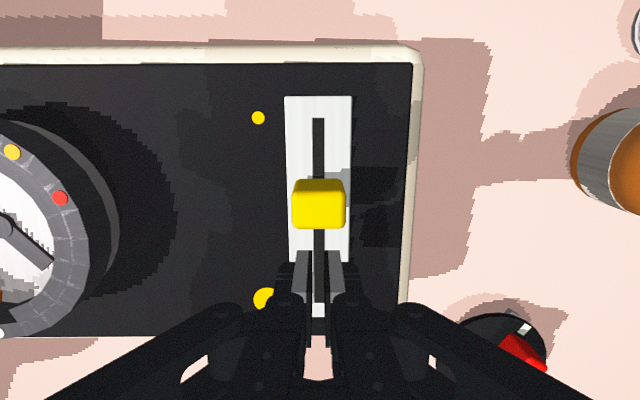

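```bash
python3 - <<'E'
from meas import *
for f,e in (('w3',(.5921,.0434,.103)),('w4',(.5653,.0377,.103))):
    im,d,c=load(f)
    print(f,'tcp px',np.round(proj(c,e),1),'tip px',np.round(proj(c,(e[0],e[1],e[2]-.019)),1))
im,d,c=load('w4')
for u,v in((318,205),(303,260),(330,260),(310,255),(318,190),(303,275),(334,275)): print((u,v),dep(c,u,v,d).round(4), onz(c,u,v,.1065).round(4))
im,d,c=load('w3')
for u,v in((318,255),(284,270),(352,270),(318,275)): print((u,v),dep(c,u,v,d).round(4))
s=eyes.get_calibration('wrist');st=sensors.observe();print(rot(st['eef_rot']).T@(s['position']-st['eef_pos']))
E
```

```text
w3 tcp px [316.9 264. ] tip px [317.  247.3]
w4 tcp px [316.7 263.9] tip px [316.8 247.1]
(318, 205) [0.5939 0.0431 0.1056] [0.5941 0.0432 0.1065]
(303, 260) [0.5754 0.0453 0.1226] [0.5676 0.0445 0.1065]
(330, 260) [0.5773 0.0347 0.1219] [0.5701 0.0326 0.1065]
(310, 255) [0.5759 0.0427 0.1179] [0.5707 0.0419 0.1065]
(318, 190) [0.5999 0.0444 0.1038] [0.6006 0.0445 0.1065]
(303, 275) [0.5752 0.0448 0.1345] [0.5603 0.043  0.1065]
(334, 275) [0.5776 0.0338 0.1346] [0.5632 0.0293 0.1065]
(318, 255) [0.598  0.0441 0.106 ]
(284, 270) [0.6001 0.0577 0.1298]
(352, 270) [0.6059 0.0328 0.1309]
(318, 275) [0.5883 0.0421 0.1061]
[ 0.0747818   0.00055641 -0.14848831]
```

```bash
python3 - <<'E'
from meas import *
print(arm.tips_ahead, [a for a in dir(arm) if a[0]!='_'])
im,d,c=load('w4')
for v in range(244,300,4): print(v,[tuple(dep(c,u,v,d).round(3)) for u in (300,306,318,332)])
b=cv2.cvtColor(im,cv2.COLOR_RGB2BGR)
cv2.imwrite('pics/crop4.png',cv2.resize(b[160:310,250:390],None,fx=5,fy=4))
E
```

```text
0.019 ['PlanningError', 'tips_ahead']
244 [(np.float64(0.562), np.float64(0.046), np.float64(0.077)), (np.float64(0.563), np.float64(0.043), np.float64(0.078)), (np.float64(0.565), np.float64(0.037), np.float64(0.079)), (np.float64(0.566), np.float64(0.03), np.float64(0.078))]
248 [(np.float64(0.56), np.float64(0.046), np.float64(0.078)), (np.float64(0.561), np.float64(0.043), np.float64(0.078)), (np.float64(0.563), np.float64(0.037), np.float64(0.079)), (np.float64(0.564), np.float64(0.029), np.float64(0.077))]
252 [(np.float64(0.575), np.float64(0.047), np.float64(0.115)), (np.float64(0.576), np.float64(0.044), np.float64(0.115)), (np.float64(0.56), np.float64(0.036), np.float64(0.078)), (np.float64(0.578), np.float64(0.034), np.float64(0.115))]
256 [(np.float64(0.575), np.float64(0.047), np.float64(0.118)), (np.float64(0.576), np.float64(0.044), np.float64(0.119)), (np.float64(0.559), np.float64(0.036), np.float64(0.08)), (np.float64(0.578), np.float64(0.034), np.float64(0.119))]
260 [(np.float64(0.575), np.float64(0.047), np.float64(0.123)), (np.float64(0.576), np.float64(0.044),
[... 1606 characters left out ...]
5), np.float64(0.045), np.float64(0.144)), (np.float64(0.576), np.float64(0.044), np.float64(0.144)), (np.float64(0.539), np.float64(0.032), np.float64(0.078)), (np.float64(0.577), np.float64(0.035), np.float64(0.144))]
292 [(np.float64(0.576), np.float64(0.045), np.float64(0.147)), (np.float64(0.575), np.float64(0.043), np.float64(0.146)), (np.float64(0.537), np.float64(0.031), np.float64(0.078)), (np.float64(0.577), np.float64(0.035), np.float64(0.145))]
296 [(np.float64(0.576), np.float64(0.045), np.float64(0.15)), (np.float64(0.574), np.float64(0.043), np.float64(0.147)), (np.float64(0.534), np.float64(0.031), np.float64(0.078)), (np.float64(0.575), np.float64(0.034), np.float64(0.146))]
```

View pics/crop4.png

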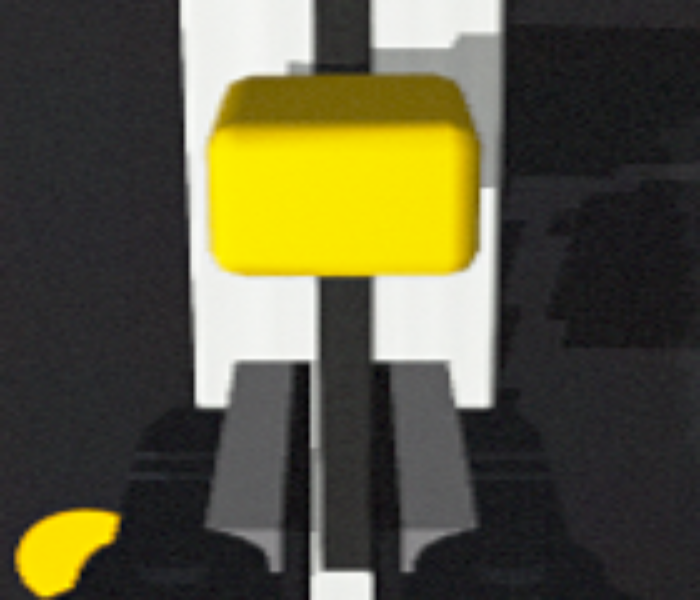

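By depth, the fingertips are at z≈0.115, above the grip, although the reported TCP is 0.103 and the tips should be 19 mm below that. I'll check against the scene camera, which is independent.

```bash
python3 - <<'E'
from meas import *
im,d,c=grab('scene','s1')
u,v=map(int,np.round(proj(c,(.5653,.0377,.103)))); print(u,v)
b=cv2.cvtColor(im,cv2.COLOR_RGB2BGR).copy()
for P in ((.5653,.0377,.103),(.5653,.0377,.084),(.594,.043,.1065),(.5653,.0377,.115)):
    print(np.round(proj(c,P),1))
cv2.imwrite('pics/crops1.png',cv2.resize(b[v-60:v+50,u-70:u+70],None,fx=5,fy=5))
E
```

```text
328 198
[328.2 197.7]
[328.  201.6]
[331.3 202.4]
[328.3 195.1]
```

View pics/crops1.png

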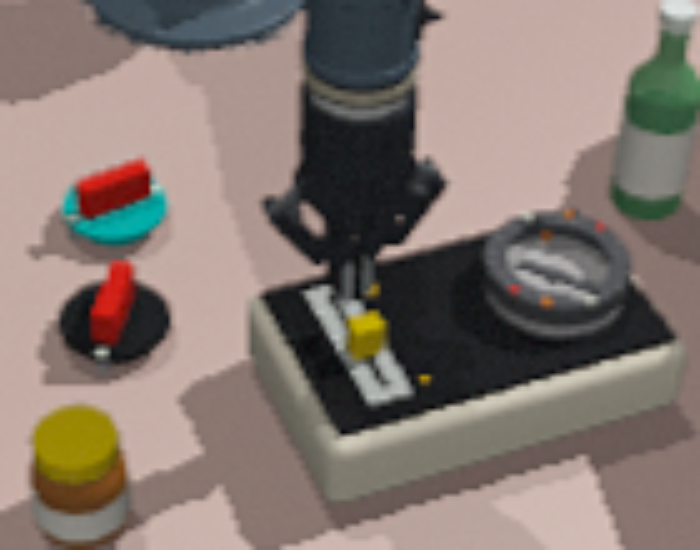

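Both cameras agree: the real tips stand about 31 mm above where the reported TCP z implies, with no lateral offset. The grip has not moved, and its top is at about (0.5925, 0.043). I'll open, go back over it and descend further, watching the force and checking with the camera.

Request:
jog_arm(
  steps=[0, 0, 0, 0, 0, 0, 60, 0, 0, 0, 0, 0, 0, 60, 0, 0, 0, 0, 0, 0, 60, 0, 0, 0, 9, 0, 0, 60, 0, 0, 0, 9, 0, 0, 60, 0, 0, 0, 8, 0, 0, 60, 0, 0, 0, 0, 0, 6, 60, 0, 0, 0, 0, 0, 6, 60, 0, 0, 0, 0, 0, 0, 60, 0, 0, 0, 0, 0, 0, 60],
)

```text
clock: 6.23
eef_pos: [0.5962, 0.0445, 0.0895]
eef_rot: [-0.0, 0.995, 0.104, 0.004]
contact_force: [-0.3, -0.1, 1.1]
gripper_width: 0.0599
```

```bash
python3 - <<'E'
from meas import *
tool((.592,.043,.073),12.2)
im,d,c=grab('wrist','w5')
for v in range(236,300,6): print(v,[dep(c,u,v,d).round(3).tolist() for u in (225,245,390,405)])
E
```

```text
clock 6.23 pos [0.5962 0.0445 0.0895] yaw 11.89 d_mm [-4.5  0.6 16.4] turn [-0.   -0.45 -0.31] F [-0.3 -0.1  1.1] T [-0.02 -0.01 -0.07] w 0.0599
236 [[0.594, 0.09, 0.074], [0.597, 0.081, 0.075], [0.611, 0.011, 0.075], [0.613, 0.004, 0.074]]
242 [[0.592, 0.09, 0.075], [0.594, 0.08, 0.075], [0.609, 0.01, 0.076], [0.609, 0.002, 0.074]]
248 [[0.588, 0.09, 0.075], [0.59, 0.08, 0.075], [0.605, 0.009, 0.074], [0.606, 0.002, 0.074]]
254 [[0.585, 0.089, 0.074], [0.587, 0.079, 0.074], [0.602, 0.009, 0.076], [0.603, 0.001, 0.074]]
260 [[0.582, 0.089, 0.075], [0.598, 0.075, 0.103], [0.612, 0.017, 0.105], [0.614, 0.012, 0.108]]
266 [[0.6, 0.081, 0.114], [0.596, 0.075, 0.104], [0.609, 0.016, 0.105], [0.615, 0.014, 0.115]]
272 [[0.601, 0.08, 0.119], [0.594, 0.074, 0.105], [0.606, 0.016, 0.105], [0.614, 0.014, 0.118]]
278 [[0.601, 0.079, 0.124], [0.591, 0.074, 0.105], [0.604, 0.015, 0.105], [0.614, 0.016, 0.124]]
284 [[0.601, 0.078, 0.128], [0.589, 0.073, 0.107], [0.602, 0.015, 0.107], [0.613, 0.017, 0.127]]
290 [[0.668, 0.059, 0.239], [0.588, 0.073, 0.108], [0.6, 0.014, 0.108], [0.613, 0.017, 0.13]]
296 [[0.601, 0.076, 0.135], [0.585, 0.072, 0.108], [0.597, 0.014, 0.108], [0.61, 0.016, 0.13]]
```

View pics/w5.png

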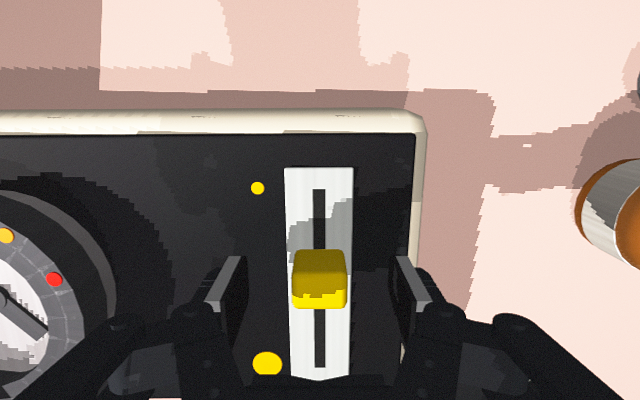

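At 60 mm opening the tips are at z≈0.104 with the TCP reading 0.0895, which confirms the offset (tip ≈ reported z + 13 mm). The grip at (319,280) is centred between the pads.

Request:
jog_arm(
  steps=[0, -0.4, -0.3, -4, 0.5, 3, 60, 0, 0, 0, -1, 0, 5, 60, 0, 0, 0, 0, 0, 4, 60, 0, 0, 0, 0, 0, 3, 60, 0, 0, 0, 0, 0, 0, 60, 0, 0, 0, 0, 0, 0, 10, 0, 0, 0, 0, 0, 0, 10, 0, 0, 0, 0, 0, 0, 10, 0, 0, 0, 0, 0, 0, 10, 0, 0, 0, 0, 0, 0, 10],
)

```text
clock: 7.12
eef_pos: [0.5895, 0.0425, 0.0729]
eef_rot: [0.0, 0.994, 0.106, -0.001]
contact_force: [-0.4, -0.2, -1.0]
gripper_width: 0.0231
```

```bash
python3 - <<'E'
from meas import *
tool((.5505,.034,.073),12.2)
E
```

```text
clock 7.12 pos [0.5895 0.0425 0.0729] yaw 12.22 d_mm [-39.9   0.1  -0.1] turn [0.01 0.06 0.02] F [-0.4 -0.2 -1. ] T [-0.04 -0.01  0.05] w 0.0231
```

Gripped, with the width at 23.1 mm. Now pulling about 36 mm toward the front.

Request:
jog_arm(
  steps=[0, 0, 0, -3, 0, 0, 10, 0, 0, 0, -5, 0, 0, 10, 0, 0, 0, -5, 0, 0, 10, 0, 0, 0, -5, 0, 0, 10, 0, 0, 0, -5, 0, 0, 10, 0, 0, 0, -5, 0, 0, 10, 0, 0, 0, -5, 0, 0, 10, 0, 0, 0, -2, 0, 0, 10, 0, 0, 0, 0, 0, 0, 10, 0, 0, 0, 0, 0, 0, 10],
)

```text
clock: 7.95
eef_pos: [0.5522, 0.0344, 0.0729]
eef_rot: [-0.0, 0.994, 0.106, 0.001]
contact_force: [1.2, 0.4, -2.4]
gripper_width: 0.0232
```

```bash
python3 - <<'E'
from meas import *
tool((.5505,.034,.073),12.2)
E
```

```text
clock 7.95 pos [0.5522 0.0344 0.0729] yaw 12.23 d_mm [-1.7  0.1 -0.1] turn [ 0.   -0.11  0.03] F [ 1.2  0.4 -2.4] T [ 0.03 -0.25  0.02] w 0.0232
```

Request:
jog_arm(
  steps=[0, 0, 0, -2, 0, 0, 10, 0, 0, 0, -2, 0, 0, 10, 0, 0, 0, -2, 0, 0, 10, 0, 0, 0, -2, 0, 0, 10, 0, 0, 0, -2, 0, 0, 10, 0, 0, 0, -2, 0, 0, 10, 0, 0, 0, -2, 0, 0, 10, 0, 0, 0, -2, 0, 0, 10, 0, 0, 0, -2, 0, 0, 10, 0, 0, 0, -2, 0, 0, 10],
)

```text
clock: 8.78
eef_pos: [0.5486, 0.0337, 0.0729]
eef_rot: [-0.004, 0.994, 0.107, 0.019]
contact_force: [6.8, 1.4, -7.7]
gripper_width: 0.0234
```

```bash
python3 - <<'E'
from meas import *
tool((.5505,.034,.073),12.2)
im,d,c=grab('wrist','w6')
E
```

```text
clock 8.78 pos [0.5486 0.0337 0.0729] yaw 12.28 d_mm [1.9 0.1 0. ] turn [-0.17 -2.19  0.09] F [ 6.8  1.4 -7.7] T [ 0.08 -0.91 -0.07] w 0.0234
```

View pics/w6.png

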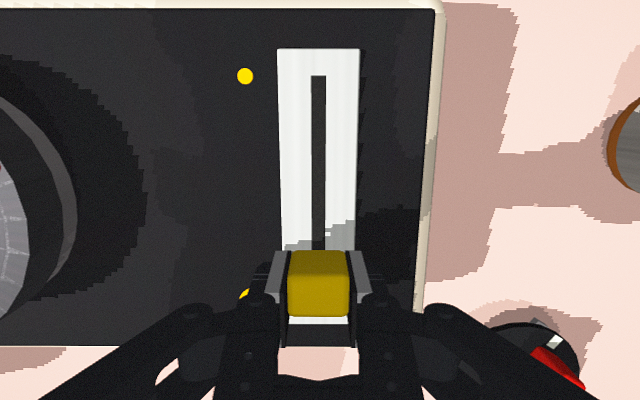

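It stopped at the end stop: 42 mm of travel, as predicted, and the force rose to about 10 N. Releasing and lifting.

Request:
jog_arm(
  steps=[0, 0, 0, 0, 0, 0, 60, 0, 0, 0, 0, 0, 0, 60, 0, 0, 0, 0, 0, 0, 60, 0, -2, 0, 0, 0, -5, 60, 0, 0, 0, 0, 0, -20, 60, 0, 0, 0, 0, 0, -30, 60, 0, 0, 0, 0, 0, -35, 60, 0, 0, 0, 0, 0, -30, 60, 0, 0, 0, 0, 0, 0, 60, 0, 0, 0, 0, 0, 0, 60],
)

```text
clock: 9.67
eef_pos: [0.5436, 0.0322, 0.1971]
eef_rot: [-0.001, 0.994, 0.107, -0.005]
contact_force: [-1.0, 0.3, -1.2]
gripper_width: 0.06
```

```bash
python3 - <<'E'
from meas import *
tool((.4675,-.1213,.18),-20.5)
im,d,c=grab('wrist','w7')
run('w7')
E
```

```text
clock 9.67 pos [0.5436 0.0322 0.1971] yaw 12.29 d_mm [-106.9  133.9   17.9] turn [1.000e-02 6.300e-01 3.279e+01] F [-1.   0.3 -1.2] T [ 0.01 -0.   -0.02] w 0.06
yellow [277.1  73.9] 67 [0.622  0.0752 0.1065] dep [0.6225 0.0789 0.075 ]
yellow [121.1  91.1] 52 [0.5908 0.1707 0.1065] dep [0.5906 0.1714 0.1051]
yellow [317.7 192.7] 805 [0.5516 0.0338 0.1065] dep [0.5512 0.0337 0.105 ]
yellow [281.3 207.4] 320 [0.5356 0.0566 0.1065] dep [0.5249 0.0577 0.0758]
yellow [ 56.9 204.9] 42 [0.5038 0.2111 0.1065] dep [0.5037 0.2113 0.1062]
white [191.9   1.7] 258 [0.6513 0.1325 0.105 ] dep [ 0.6659  0.1701 -0.0009]
white [236.3   1.3] 52 [0.6572 0.1066 0.105 ] dep [ 0.6744  0.1328 -0.0016]
white [355.5   1.6] 102 [0.6721 0.0369 0.105 ] dep [ 6.957e-01  3.220e-02 -4.000e-04]
white [72.5 74.7] 108 [0.5941 0.2022 0.105 ] dep [0.5941 0.2018 0.1056]
white [533.9  93.7] 608 [ 0.6452 -0.0878  0.105 ] dep [ 0.6535 -0.1298  0.0306]
white [ 17.5 133.1] 24 [0.5489 0.2376 0.105 ] dep [0.5487 0.2382 0.1043]
white [ 20.3 150.8] 19 [0.5371 0.2362 0.105 ] dep [0.5375 0.2353 0.1062]
white [ 28.3 169.3] 29 [0.5252
[... 566 characters left out ...]
1  -0.3768  0.0226]
orange [121.6  90.5] 30 [0.591  0.1712 0.105 ] dep [0.5911 0.1709 0.1055]
orange [512.1 116.4] 77 [ 0.6289 -0.0795  0.105 ] dep [ 0.633  -0.1291  0.0113]
orange [ 92. 196.] 30 [0.5151 0.188  0.105 ] dep [0.5097 0.1953 0.0925]
red [149.4 122.3] 83 [0.5747 0.1523 0.105 ] dep [0.5748 0.1519 0.1058]
red [ 28.6 177.9] 70 [0.519  0.2313 0.105 ] dep [0.5186 0.2319 0.1042]
red [461.5 278.9] 1614 [ 0.5081 -0.0867  0.105 ] dep [ 0.4821 -0.1184  0.0484]
red [595.1 365.9] 539 [ 0.455  -0.2205  0.105 ] dep [ 0.4117 -0.2914  0.0415]
red [630.5 385.6] 386 [ 0.4426 -0.2583  0.105 ] dep [ 0.3727 -0.3798  0.0097]
red [389.3 378.4] 114 [ 0.4064 -0.0588  0.105 ] dep [ 0.3392 -0.0925  0.029 ]
```

View pics/w7.png

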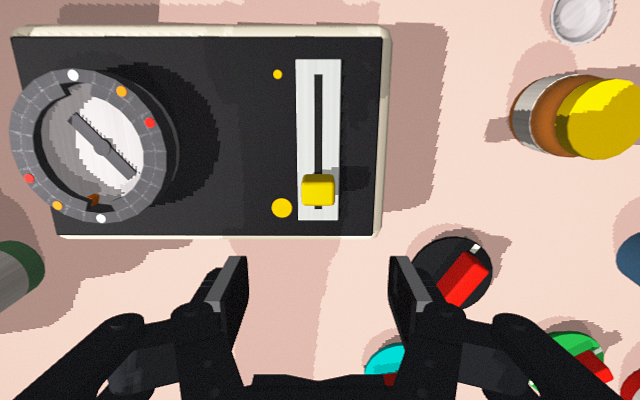

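The slide grip is now at (318,190), next to the big dot, and its world position of about (0.551, 0.034) matches the coarse stop. Moving over the lid.

Request:
jog_arm(
  steps=[0, 0, 0, -21, 27, 0, 60, 0, 0, 0, -21, 27, 0, 60, 0, 0, 0, -21, 27, 0, 60, 0, 0, 0, -21, 27, 0, 60, 0, 0, 0, -21, 26, 0, 60, 0, 0, 6.5, 0, 0, 0, 60, 0, 0, 6.5, 0, 0, 0, 60, 0, 0, 6.5, 0, 0, 0, 60, 0, 0, 6.5, 0, 0, 0, 60, 0, 0, 6.5, 0, 0, 0, 60],
)

```text
clock: 10.55
eef_pos: [0.4566, -0.1273, 0.1855]
eef_rot: [-0.0, 0.982, -0.188, -0.017]
contact_force: [-0.3, 0.0, -0.0]
gripper_width: 0.06
```

Request:
jog_arm(
  steps=[0, 0, 0, 0, 0, 0, 60, 0, 0, 0, 0, 0, 0, 60, 0, 0, 0, 0, 0, 0, 60, 0, 0, 0, 0, 0, 0, 60, 0, 0, 0, 0, 0, 0, 60, 0, 0, 0, 0, 0, 0, 60, 0, 0, 0, 0, 0, 0, 60, 0, 0, 0, 0, 0, 0, 60, 0, 0, 0, 0, 0, 0, 60, 0, 0, 0, 0, 0, 0, 60],
)

```text
clock: 11.38
eef_pos: [0.4537, -0.1265, 0.1816]
eef_rot: [-0.0, 0.983, -0.183, -0.022]
contact_force: [0.2, -0.2, 0.6]
gripper_width: 0.0602
```

```bash
python3 - <<'E'
from meas import *
tool((.4675,-.1213,.18),-20.5)
im,d,c=grab('wrist','w8')
hsv=cv2.cvtColor(im,cv2.COLOR_RGB2HSV).astype(int); H,S,V=[hsv[...,i] for i in range(3)]
uu,vv=np.meshgrid(np.arange(640),np.arange(400))
pts=np.stack([(uu-c['cx'])/c['fx'],-(vv-c['cy'])/c['fy'],-np.ones_like(uu,float)],-1)@att(c).T*d[...,None]+c['position']
m=((H<6)|(H>172))&(S>140)&(V>60)&(pts[...,2]>.044)&(pts[...,2]<.056)&(np.hypot(pts[...,0]-.4675,pts[...,1]+.1213)<.06)
q=pts[m][:,:2].astype(np.float32); print(len(q),cv2.minAreaRect(q),pts[m][:,2].mean())
E
```

```text
clock 11.38 pos [ 0.4537 -0.1265  0.1816] yaw -21.1 d_mm [11.1 -9.8  1.1] turn [ 0.4   2.45 -0.59] F [ 0.2 -0.2  0.6] T [-0.01  0.    0.05] w 0.0602
1678 ((0.4691236913204193, -0.12228725850582123), (0.017864933237433434, 0.062162283807992935), 69.89376831054688) 0.049108614214430815
```

View pics/w8.png

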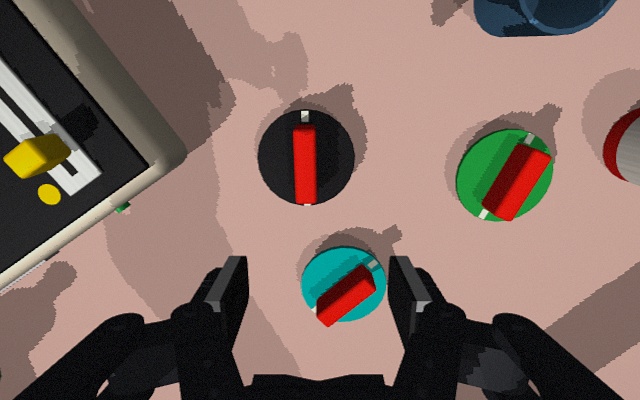

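The bar of the black lid at (304,165) fits 62.2 x 17.9 mm at (0.469, -0.122) with yaw -20.1° and z 0.049. Descending.

```bash
python3 -c "
from h import *
tool((.469,-.1222,.05),-20.1)"
```

```text
clock 11.43 pos [ 0.4536 -0.1265  0.1816] yaw -21.11 d_mm [ 18.4 -10.5 130.9] turn [ 0.39  2.45 -1.  ] F [ 0.4  0.5 -0.9] T [-0.03 -0.03  0.02] w 0.0599
```

Request:
jog_arm(
  steps=[0.4, 2.4, -1, 7, -6, 0, 60, 0, 0, 0, 5, -5, 0, 60, 0, 0, 0, 0, 0, 25, 60, 0, 0, 0, 0, 0, 30, 60, 0, 0, 0, 0, 0, 30, 60, 0, 0, 0, 0, 0, 25, 60, 0, 0, 0, 0, 0, 10, 60, 0, 0, 0, 0, 0, 0, 60, 0, 0, 0, 0, 0, 0, 60, 0, 0, 0, 0, 0, 0, 60],
)

```text
clock: 12.27
eef_pos: [0.4768, -0.1204, 0.0609]
eef_rot: [0.0, 0.985, -0.175, 0.004]
contact_force: [-0.5, 0.9, 0.3]
gripper_width: 0.0602
```

```bash
python3 - <<'E'
from h import *
tool((.469,-.1222,.012),-20.1)
im,d,c=grab('wrist','w9')
for v in range(236,300,6): print(v,[dep(c,u,v,d).round(3).tolist() for u in (225,245,390,405)])
E
```

```text
clock 12.27 pos [ 0.4768 -0.1204  0.0609] yaw -20.15 d_mm [-7.1  4.5 48.8] turn [-0.07 -0.43 -0.05] F [-0.5  0.9  0.3] T [ 0.01 -0.01 -0.05] w 0.0602
236 [[0.487, -0.062, 0.0], [0.483, -0.074, 0.0], [0.46, -0.158, 0.02], [0.447, -0.169, -0.001]]
242 [[0.483, -0.06, -0.001], [0.479, -0.072, -0.001], [0.456, -0.157, 0.019], [0.444, -0.167, 0.001]]
248 [[0.479, -0.058, -0.001], [0.475, -0.071, 0.001], [0.453, -0.156, 0.019], [0.44, -0.166, 0.001]]
254 [[0.476, -0.057, 0.0], [0.47, -0.068, -0.003], [0.449, -0.155, 0.019], [0.436, -0.165, -0.001]]
260 [[0.472, -0.055, -0.0], [0.496, -0.095, 0.075], [0.475, -0.152, 0.075], [0.475, -0.157, 0.079]]
266 [[0.5, -0.091, 0.085], [0.494, -0.095, 0.077], [0.473, -0.151, 0.075], [0.476, -0.156, 0.085]]
272 [[0.499, -0.092, 0.089], [0.491, -0.094, 0.076], [0.47, -0.15, 0.076], [0.477, -0.155, 0.091]]
278 [[0.499, -0.093, 0.095], [0.489, -0.093, 0.078], [0.468, -0.149, 0.077], [0.477, -0.154, 0.095]]
284 [[0.499, -0.094, 0.099], [0.487, -0.092, 0.078], [0.466, -0.148, 0.078], [0.477, -0.153, 0.099]]
290 [[0.498, -0.095, 0.103], [0.485, -0.091, 0.079], [0.464, -0.148, 0.079], [0.476, -0.152, 0.101]]
296 [[0.498, -0.096, 0.107], [0.482, -0.09, 0.079], [0.461, -0.147, 0.079], [0.474, -0.152, 0.101]]
```

View pics/w9.png

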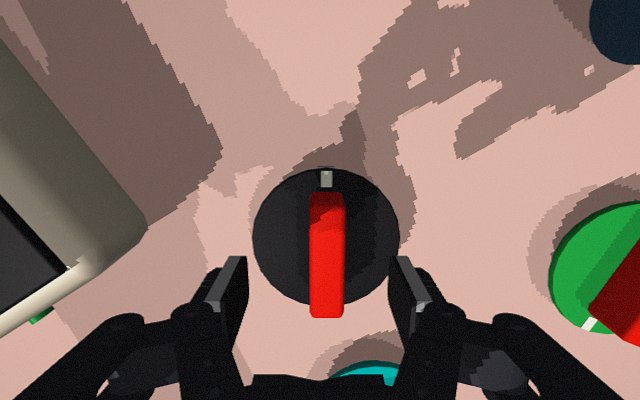

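The tip offset is again +14 mm and the bar at (327,255) is aligned. Correcting sideways, then descending.

Request:
jog_arm(
  steps=[0, -0.4, 0, -7, 4.5, 5, 60, 0, 0, 0, 0, 0, 10, 60, 0, 0, 0, 0, 0, 10, 60, 0, 0, 0, 0, 0, 10, 60, 0, 0, 0, 0, 0, 7, 60, 0, 0, 0, 0, 0, 0, 60, 0, 0, 0, 0, 0, 0, 60, 0, 0, 0, 0, 0, 0, 60, 0, 0, 0, 0, 0, 0, 60, 0, 0, 0, 0, 0, 0, 60],
)

```text
clock: 13.15
eef_pos: [0.471, -0.1233, 0.0181]
eef_rot: [-0.0, 0.985, -0.175, 0.004]
contact_force: [-0.8, 0.3, -0.0]
gripper_width: 0.0601
```

```bash
python3 - <<'E'
from h import *
tool((.469,-.1222,.012),-20.1)
E
```

```text
clock 13.15 pos [ 0.471  -0.1233  0.0181] yaw -20.2 d_mm [-2.3 -0.3  6.1] turn [-0.11 -0.43 -0.09] F [-0.8  0.3 -0. ] T [-0.02  0.04  0.02] w 0.0601
```

Request:
jog_arm(
  steps=[0, -0.4, 0, -2, 0, 3, 60, 0, 0, 0, 0, 0, 3, 60, 0, 0, 0, 0, 0, 0, 60, 0, 0, 0, 0, 0, 0, 5, 0, 0, 0, 0, 0, 0, 5, 0, 0, 0, 0, 0, 0, 5, 0, 0, 0, 0, 0, 0, 5, 0, 0, 0, 0, 0, 0, 5, 0, 0, 0, 0, 0, 0, 5, 0, 0, 0, 0, 0, 0, 5],
)

```text
clock: 13.98
eef_pos: [0.4709, -0.1245, 0.0145]
eef_rot: [0.0, 0.984, -0.176, 0.003]
contact_force: [-0.4, 0.7, -2.0]
gripper_width: 0.017
```

```bash
python3 - <<'E'
from h import *
tool((.469,-.1222,.012),-20.1)
im,d,c=grab('wrist','w10')
E
```

```text
clock 13.98 pos [ 0.4709 -0.1245  0.0145] yaw -20.25 d_mm [-2.6 -1.5  2.5] turn [-0.03 -0.29 -0.15] F [-0.4  0.7 -2. ] T [0.04 0.01 0.05] w 0.017
```

View pics/w10.png

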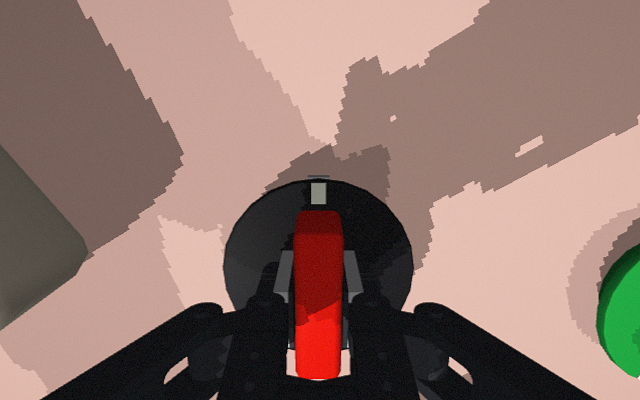

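Gripped at 17.0 mm, consistent with the 18 mm bar and the same -1 mm bias seen on the slide. Lifting.

Request:
jog_arm(
  steps=[0, -0.3, 0, 0, 0, -5, 5, 0, 0, 0, 0, 0, -10, 5, 0, 0, 0, 0, 0, -15, 5, 0, 0, 0, 0, 0, -20, 5, 0, 0, 0, 0, 0, -20, 5, 0, 0, 0, 0, 0, -20, 5, 0, 0, 0, 0, 0, -20, 5, 0, 0, 0, 0, 0, -20, 5, 0, 0, 0, 0, 0, -12, 5, 0, 0, 0, 0, 0, 0, 5],
)

```text
clock: 14.87
eef_pos: [0.469, -0.1232, 0.1671]
eef_rot: [-0.001, 0.985, -0.175, -0.002]
contact_force: [0.7, -0.6, -1.0]
gripper_width: 0.0173
```

```bash
python3 - <<'E'
from h import *
tool((.547,.1917,.16),12.3)
im,d,c=grab('wrist','w11')
E
```

```text
clock 14.87 pos [ 0.469  -0.1232  0.1671] yaw -20.14 d_mm [ -35.1 -322.6    7.5] turn [ -0.13   0.27 -32.44] F [ 0.7 -0.6 -1. ] T [-0.03 -0.05  0.08] w 0.0173
```

View pics/w11.png

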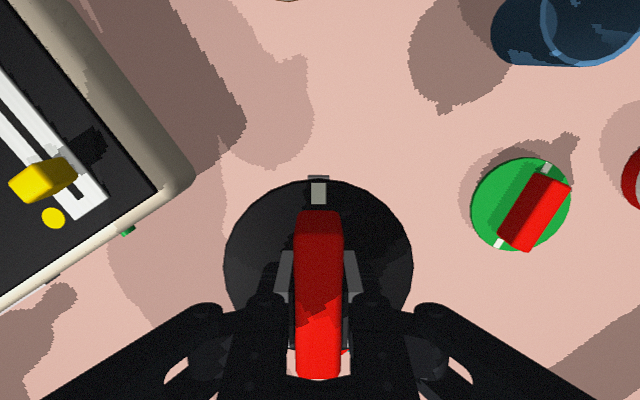

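The lid is held level. I'll measure its centre and yaw in the tool frame.

```bash
cat > lidpose.py <<'E'
from h import *
def lidpose(f,zl):
    im,d,c=load(f); s=sensors.observe(); M=rot(s['eef_rot']); p=s['eef_pos']
    hsv=cv2.cvtColor(im,cv2.COLOR_RGB2HSV).astype(int); H,S,V=[hsv[...,i] for i in range(3)]
    uu,vv=np.meshgrid(np.arange(640),np.arange(400))
    m=((H<6)|(H>172))&(S>140)&(V>50)&(uu>270)&(uu<365)&(vv>150)
    P=max(cv2.findContours(m.astype(np.uint8),cv2.RETR_EXTERNAL,cv2.CHAIN_APPROX_NONE)[0],key=cv2.contourArea)[:,0]
    P=P[P[:,1]<385]
    q=np.array([(M.T@(onz(c,u,v,zl+.05)-p))[:2]*1000 for u,v in P],np.float32)
    print('bar in tool: x',q[:,0].min().round(1),q[:,0].max().round(1),'y',q[:,1].min().round(1),q[:,1].max().round(1),cv2.minAreaRect(q))
    pts=np.stack([(uu-c['cx'])/c['fx'],-(vv-c['cy'])/c['fy'],-np.ones_like(uu,float)],-1)@att(c).T*d[...,None]+c['position']
    t=(pts-p)@M*1000
    k=(d>0)&(abs(pts[...,2]-zl-.02)<.004)&(np.hypot(t[...,0],t[...,1])<60)&(vv<300)
    w=k&(V>110)&(S<60)&(uu>290)&(uu<350)&(vv<215)
    print('ptr',w.sum(),t[w].mean(0).round(1))
    P=max(cv2.findContours(k.astype(np.uint8),cv2.RETR_EXTERNAL,cv2.CHAIN_APPROX_NONE)[0],key=cv2.contourArea)[:,0]
    e=np.array([t[v,u,:2] for u,v in P if v<262 and t[v,u,0]>10 and (np.hypot(*(t[v,u,:2]-[-2,0]))>38)])
    A=np.c_[2*e,np.ones(len(e))]; x=np.linalg.lstsq(A,(e**2).sum(1),rcond=None)[0]
    print('circle',x[:2].round(1),np.sqrt(x[2]+x[0]**2+x[1]**2).round(1),len(e))
    # fixed-radius fit
    from scipy.optimize import least_squares
    r=least_squares(lambda a:np.hypot(e[:,0]-a[0],e[:,1]-a[1])-43,[0,0],loss='soft_l1'); print('r43 centre',r.x.round(1),'z plate',pts[k][:,2].mean().round(4))
E
python3 - <<'E'
from lidpose import *
lidpose('w11',.1526)
E
```

```text
bar in tool: x -31.0 38.4 y -8.9 11.9 ((3.7374267578125, 0.8000144958496094), (20.61335563659668, 69.74336242675781), 87.86406707763672)
ptr 295 [36.1 -0.  -6.8]
circle [-1.1 -0. ] 42.4 230
r43 centre [-1.9 -0. ] z plate 0.1722
```

In the tool frame the lid centre is at x≈-1.5 mm, y≈0, with yaw 0. Carrying it over the collar.

Request:
jog_arm(
  steps=[0, 0, 0, -2, -15, 0, 5, 0, 0, 0, -3, -28, 0, 5, 0, 0, 0, -4, -38, 0, 5, 0, 0, 0, -4, -38, 0, 5, 0, 0, 0, -4, -38, 0, 5, 0, 0, 0, -4, -38, 0, 5, 0, 0, 0, -4, -38, 0, 5, 0, 0, 0, -4, -35, 0, 5, 0, 0, 0, -3, -30, 0, 5, 0, 0, 0, -2, -18, 0, 5],
)

```text
clock: 15.75
eef_pos: [0.5422, 0.1891, 0.1553]
eef_rot: [0.003, 0.983, -0.183, -0.012]
contact_force: [0.7, 0.9, -0.9]
gripper_width: 0.0169
```

Request:
jog_arm(
  steps=[0, 0, -4, 0, 0, 0, 5, 0, 0, -6, 0, 0, 0, 5, 0, 0, -6, 0, 0, 0, 5, 0, 0, -6, 0, 0, 0, 5, 0, 0, -5, 0, 0, 0, 5, 0, 0, -4, 0, 0, 0, 5, 0, 0, -1, 0, 0, 0, 5, 0, 0, 0, 0, 0, 0, 5, 0, 0, 0, 0, 0, 0, 5, 0, 0, 0, 0, 0, 0, 5],
)

```text
clock: 16.58
eef_pos: [0.5334, 0.1968, 0.1428]
eef_rot: [-0.001, 0.993, 0.115, -0.023]
contact_force: [-0.7, 0.4, -1.9]
gripper_width: 0.0172
```

```bash
python3 - <<'E'
from lidpose import *
tool((.5484,.192,.16),12.3)
im,d,c=grab('wrist','w12'); lidpose('w12',sensors.observe()['eef_pos'][2]-.0147)
E
```

```text
clock 16.58 pos [0.5334 0.1968 0.1428] yaw 13.21 d_mm [ 12.7   8.  -17.9] turn [-0.37  2.65  0.9 ] F [-0.7  0.4 -1.9] T [ 0.01 -0.07 -0.04] w 0.0172
bar in tool: x -33.2 38.3 y -8.6 9.3 ((2.5622825622558594, 0.37548160552978516), (71.43439483642578, 17.869234085083008), 0.047251392155885696)
ptr 315 [35.3  0.6 -5.6]
circle [-1.9  0.3] 42.4 230
r43 centre [-2.6  0.3] z plate 0.1473
```

View pics/w12.png

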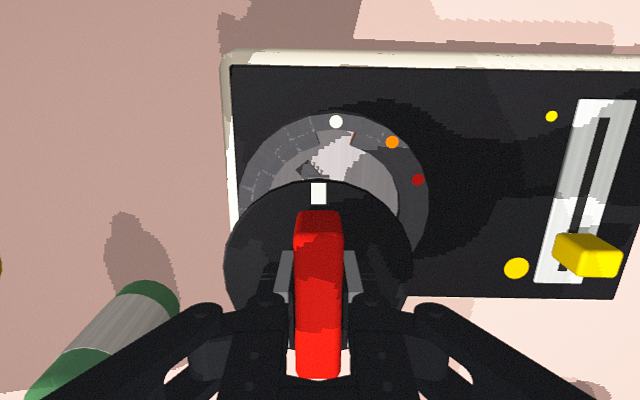

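It drifted 12 mm lower and tilted 2.6° during the turn. Correcting.

Request:
jog_arm(
  steps=[0, 2.6, 0.9, 3, 2, -3, 5, 0, 0, 0, 5, 3, 0, 5, 0, 0, 0, 4, 3, 0, 5, 0, 0, 0, 0, 0, 0, 5, 0, 0, 0, 0, 0, 0, 5, 0, 0, 0, 0, 0, 0, 5, 0, 0, 0, 0, 0, 0, 5, 0, 0, 0, 0, 0, 0, 5, 0, 0, 0, 0, 0, 0, 5, 0, 0, 0, 0, 0, 0, 5],
)

```text
clock: 17.47
eef_pos: [0.5487, 0.1914, 0.1451]
eef_rot: [-0.003, 0.994, 0.106, -0.002]
contact_force: [0.4, -0.3, -1.2]
gripper_width: 0.0171
```

```bash
python3 - <<'E'
from lidpose import *
tool((.5484,.192,.14),12.3)
im,d,c=grab('wrist','w13'); lidpose('w13',sensors.observe()['eef_pos'][2]-.0147)
hsv=cv2.cvtColor(im,cv2.COLOR_RGB2HSV).astype(int); H,S,V=[hsv[...,i] for i in range(3)]
for nm,mm in (('white',(S<50)&(V>170)),('orange',(H>7)&(H<22)&(S>150)&(V>110)),('red',((H<6)|(H>172))&(S>140)&(V>90))):
        n,l,s,ce=cv2.connectedComponentsWithStats(mm.astype(np.uint8))
        for i in range(1,n):
            if 40<s[i,4]<900 and ce[i][1]<220: print(nm,ce[i].round(1),s[i,4],onz(c,*ce[i],.105).round(4),'dep',dep(c,*ce[i],d).round(4))
E
```

```text
clock 17.47 pos [0.5487 0.1914 0.1451] yaw 12.16 d_mm [-0.1 -0.6  5.1] turn [-0.38  0.14 -0.14] F [ 0.4 -0.3 -1.2] T [-0.01 -0.   -0.  ] w 0.0171
bar in tool: x -31.8 37.7 y -8.5 9.5 ((2.937671661376953, 0.4648017883300781), (69.59049224853516, 17.772018432617188), 0.26568686962127686)
ptr 314 [35.4  0.6 -5.7]
circle [-1.8  0.3] 42.4 227
r43 centre [-2.5  0.3] z plate 0.1503
white [316.5 150.1] 126 [0.5937 0.2015 0.105 ] dep [0.5937 0.2015 0.1048]
white [325.5 172.2] 313 [0.5831 0.1943 0.105 ] dep [0.5792 0.1932 0.0864]
white [318. 193.] 315 [0.5709 0.1958 0.105 ] dep [0.5834 0.1982 0.1507]
orange [370.7 168.1] 114 [0.5904 0.1711 0.105 ] dep [0.5906 0.1713 0.1059]
red [397.  203.2] 106 [0.5744 0.152  0.105 ] dep [0.5743 0.1518 0.1045]
```

View pics/w13.png

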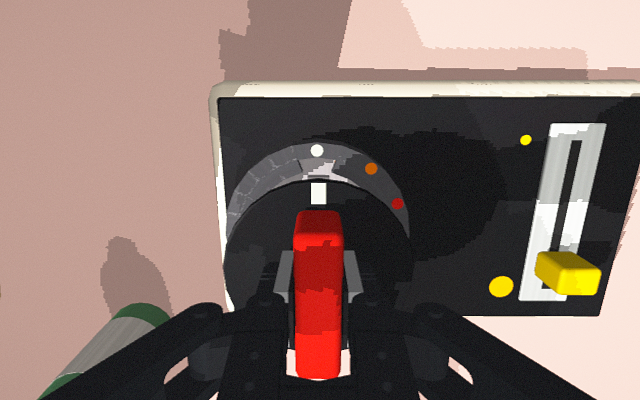

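The rear slot dot at (316,150) lines up with the pointer at (318,193), and the lid is centred to about 1 mm. Descending to just above the rim.

Request:
jog_arm(
  steps=[-0.4, 0, 0, 0, -0.6, 3, 5, 0, 0, 0, 0, 0, 5, 5, 0, 0, 0, 0, 0, 5, 5, 0, 0, 0, 0, 0, 5, 5, 0, 0, 0, 0, 0, 3, 5, 0, 0, 0, 0, 0, 0, 5, 0, 0, 0, 0, 0, 0, 5, 0, 0, 0, 0, 0, 0, 5, 0, 0, 0, 0, 0, 0, 5, 0, 0, 0, 0, 0, 0, 5],
)

```text
clock: 18.35
eef_pos: [0.5478, 0.1921, 0.1211]
eef_rot: [0.001, 0.994, 0.106, -0.002]
contact_force: [-0.4, -0.0, -1.7]
gripper_width: 0.0171
```

```bash
python3 - <<'E'
from lidpose import *
tool((.5486,.192,.1058),12.3)
E
```

```text
clock 18.35 pos [0.5478 0.1921 0.1211] yaw 12.19 d_mm [ 0.8  0.2 15.3] turn [ 0.07  0.24 -0.11] F [-0.4 -0.  -1.7] T [-0.03 -0.    0.01] w 0.0171
```

Request:
jog_arm(
  steps=[0, 0.2, 0, 0.8, 0, 1.5, 5, 0, 0, 0, 0, 0, 2, 5, 0, 0, 0, 0, 0, 2, 5, 0, 0, 0, 0, 0, 2, 5, 0, 0, 0, 0, 0, 2, 5, 0, 0, 0, 0, 0, 2, 5, 0, 0, 0, 0, 0, 0, 5, 0, 0, 0, 0, 0, 0, 5, 0, 0, 0, 0, 0, 0, 5, 0, 0, 0, 0, 0, 0, 5],
)

```text
clock: 19.18
eef_pos: [0.549, 0.1923, 0.1088]
eef_rot: [0.001, 0.994, 0.106, 0.0]
contact_force: [-0.2, 0.3, -1.4]
gripper_width: 0.0171
```

```bash
python3 - <<'E'
from lidpose import *
tool((.5486,.192,.1058),12.3)
E
```

```text
clock 19.18 pos [0.549  0.1923 0.1088] yaw 12.17 d_mm [-0.5  0.2  3. ] turn [ 0.07 -0.04 -0.13] F [-0.2  0.3 -1.4] T [-0.03  0.02 -0.02] w 0.0171
```

The lugs went down freely, about 11 mm below the rim with no force. Lowering the last 3 mm to seat it.

Request:
jog_arm(
  steps=[0, 0, 0, -0.4, 0, 1, 5, 0, 0, 0, 0, 0, 1, 5, 0, 0, 0, 0, 0, 1, 5, 0, 0, 0, 0, 0, 1, 5, 0, 0, 0, 0, 0, 0.5, 5, 0, 0, 0, 0, 0, 0, 5, 0, 0, 0, 0, 0, 0, 5, 0, 0, 0, 0, 0, 0, 5, 0, 0, 0, 0, 0, 0, 5, 0, 0, 0, 0, 0, 0, 5],
)

```text
clock: 20.02
eef_pos: [0.5491, 0.1924, 0.1053]
eef_rot: [0.001, 0.994, 0.106, 0.001]
contact_force: [-0.2, -0.8, 0.3]
gripper_width: 0.017
```

```bash
python3 - <<'E'
from lidpose import *
tool((.5486,.192,.1058),12.3)
im,d,c=grab('wrist','w14'); lidpose('w14',sensors.observe()['eef_pos'][2]-.0147)
E
```

```text
clock 20.02 pos [0.5491 0.1924 0.1053] yaw 12.17 d_mm [-0.6  0.3 -0.6] turn [ 0.07 -0.13 -0.13] F [-0.2 -0.8  0.3] T [-0.09  0.1   0.02] w 0.017
bar in tool: x -31.7 37.6 y -8.5 9.5 ((2.980623245239258, 0.5115194320678711), (69.34455871582031, 17.722450256347656), 0.34172913432121277)
ptr 315 [35.4  0.6 -5.7]
circle [-1.7  0.4] 42.4 225
r43 centre [-2.5  0.4] z plate 0.1105
```

View pics/w14.png

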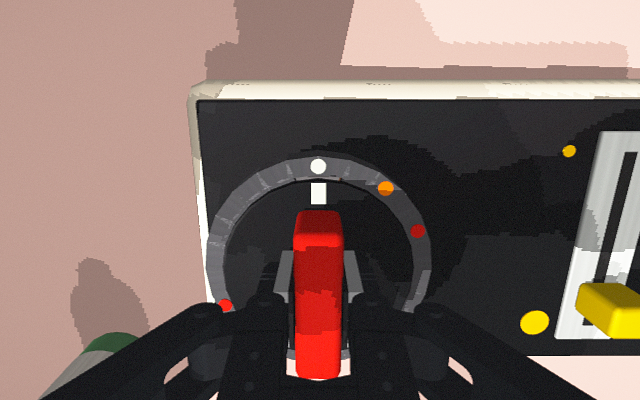

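Seated: plate z is 0.1105 against 0.111 expected, and the pointer at (318,193) sits at the white dot (318,167). Starting the clockwise twist in small increments.

Request:
jog_arm(
  steps=[0, 0, 2, 0, 0, 0, 5, 0, 0, 2, 0, 0, 0, 5, 0, 0, 2, 0, 0, 0, 5, 0, 0, 2, 0, 0, 0, 5, 0, 0, 2, 0, 0, 0, 5, 0, 0, 0, 0, 0, 0, 5, 0, 0, 0, 0, 0, 0, 5, 0, 0, 0, 0, 0, 0, 5, 0, 0, 0, 0, 0, 0, 5, 0, 0, 0, 0, 0, 0, 5],
)

```text
clock: 20.9
eef_pos: [0.5494, 0.193, 0.1052]
eef_rot: [0.0, 1.0, 0.017, 0.002]
contact_force: [-0.2, -0.7, 0.6]
gripper_width: 0.0169
```

```bash
cat > tw.py <<'E'
from h import *
def tw(off=-2.1,z=.1053):
    s=sensors.observe(); M=rot(s['eef_rot']); y=np.arctan2(M[1,0],M[0,0])
    C=np.array([.5468,.1916]); P=C-off/1000*np.array([np.cos(y),np.sin(y)])
    lc=s['eef_pos'][:2]+off/1000*np.array([np.cos(y),np.sin(y)])
    print('lid centre err mm',((lc-C)*1000).round(1)); tool((*P,z),np.degrees(y)); print('to go',(np.degrees(y)+24.5).round(2))
E
python3 -c "
from tw import *
tw()"
```

```text
lid centre err mm [0.5 1.3]
clock 20.9 pos [0.5494 0.193  0.1052] yaw 1.96 d_mm [-0.5  1.3 -0.1] turn [ 0.02 -0.2  -0.  ] F [-0.2 -0.7  0.6] T [-0.07  0.07  0.05] w 0.0169
to go 26.46
```

Request:
jog_arm(
  steps=[0, 0, 2, -0.3, 0.6, 0.2, 5, 0, 0, 2, -0.3, 0.6, 0.2, 5, 0, 0, 2, 0, 0, 0, 5, 0, 0, 2, 0, 0, 0, 5, 0, 0, 2, 0, 0.3, 0, 5, 0, 0, 2, 0, 0, 0, 5, 0, 0, 2, 0, 0.3, 0, 5, 0, 0, 0, 0, 0, 0, 5, 0, 0, 0, 0, 0, 0, 5, 0, 0, 0, 0, 0, 0, 5],
)

```text
clock: 21.73
eef_pos: [0.5492, 0.1912, 0.1052]
eef_rot: [-0.0, 0.994, -0.107, 0.002]
contact_force: [-1.2, -0.4, 0.3]
gripper_width: 0.0168
```

```bash
python3 -c "
from lidpose import *
from tw import *
tw()
grab('wrist','w15'); lidpose('w15',.0905)"
```

```text
lid centre err mm [0.3 0. ]
clock 21.73 pos [0.5492 0.1912 0.1052] yaw -12.34 d_mm [-0.3  0.1 -0.1] turn [-0.05 -0.24  0.  ] F [-1.2 -0.4  0.3] T [-0.15  0.12  0.04] w 0.0168
to go 12.16
bar in tool: x -31.4 37.8 y -8.7 9.3 ((3.199068069458008, 0.2690277099609375), (69.27096557617188, 17.73695945739746), 0.3425752818584442)
ptr 313 [35.5  0.4 -5.7]
circle [-1.5  0.2] 42.3 225
r43 centre [-2.3  0.2] z plate 0.1104
```

View pics/w15.png

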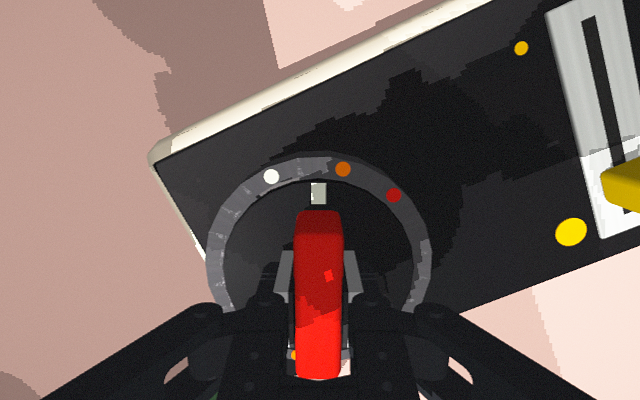

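The pointer at (318,193) is between the white dot (271,176) and the orange dot (343,169), and the lid is turning with the gripper. About 12° to go.

Request:
jog_arm(
  steps=[0, 0, 2, -0.3, 0.2, 0, 5, 0, 0, 2, 0, 0.2, 0, 5, 0, 0, 2, 0, 0.2, 0, 5, 0, 0, 2, 0, 0.2, 0, 5, 0, 0, 2, 0, 0.2, 0, 5, 0, 0, 1.5, 0, 0, 0, 5, 0, 0, 0, 0, 0, 0, 5, 0, 0, 0, 0, 0, 0, 5, 0, 0, 0, 0, 0, 0, 5, 0, 0, 0, 0, 0, 0, 5],
)

```text
clock: 22.62
eef_pos: [0.549, 0.1906, 0.1052]
eef_rot: [-0.001, 0.978, -0.207, 0.002]
contact_force: [-1.1, -0.2, 0.3]
gripper_width: 0.0172
```

```bash
cat > ang.py <<'E'
from lidpose import *
from tw import *
def ang(f):
    tw(); im,d,c=grab('wrist',f); lidpose(f,.0905)
    s=sensors.observe(); M=rot(s['eef_rot'])
    hsv=cv2.cvtColor(im,cv2.COLOR_RGB2HSV).astype(int); H,S,V=[hsv[...,i] for i in range(3)]
    C=np.array([.5468,.1916])
    for nm,mm,z in (('white',(S<50)&(V>170),.105),('wptr',(S<60)&(V>110),.1105),('orange',(H>7)&(H<22)&(S>150)&(V>90),.105),('red',((H<6)|(H>172))&(S>140)&(V>80),.105)):
        n,l,st,ce=cv2.connectedComponentsWithStats(mm.astype(np.uint8))
        for i in range(1,n):
            if 40<st[i,4]<500 and ce[i][1]<290 and 200<ce[i][0]<440:
                p=onz(c,*ce[i],z)[:2]-C; print(nm,ce[i].round(1),st[i,4],'r',(np.hypot(*p)*1000).round(1),'ang',np.degrees(np.arctan2(p[1],p[0])).round(1))
E
python3 -c "
from ang import *
ang('w16')"
```

```text
lid centre err mm [ 0.3 -0.2]
clock 22.62 pos [0.549  0.1906 0.1052] yaw -23.95 d_mm [-0.4 -0.  -0.1] turn [-0.15 -0.25  0.  ] F [-1.1 -0.2  0.3] T [-0.21  0.13  0.06] w 0.0172
to go 0.55
bar in tool: x -31.4 37.9 y -8.8 9.1 ((3.2326717376708984, 0.1344614028930664), (69.2488784790039, 17.846881866455078), 0.02089979127049446)
ptr 313 [35.6  0.3 -5.7]
circle [-1.5  0.1] 42.4 227
r43 centre [-2.2  0.1] z plate 0.1105
white [251.8 187.5] 179 r 48.0 ang 12.0
white [318.1 193.1] 263 r 36.4 ang -24.5
wptr [207.7   9.5] 42 r 113.7 ang -3.6
wptr [212.5  68. ] 53 r 95.3 ang 0.5
wptr [254.8 189.4] 305 r 47.2 ang 9.4
wptr [318. 193.] 315 r 37.9 ang -24.4
wptr [233.7 207. ] 82 r 47.5 ang 24.0
orange [319.6 166. ] 189 r 48.2 ang -25.1
red [375.6 181.7] 180 r 48.3 ang -55.0
```

View pics/w16.png

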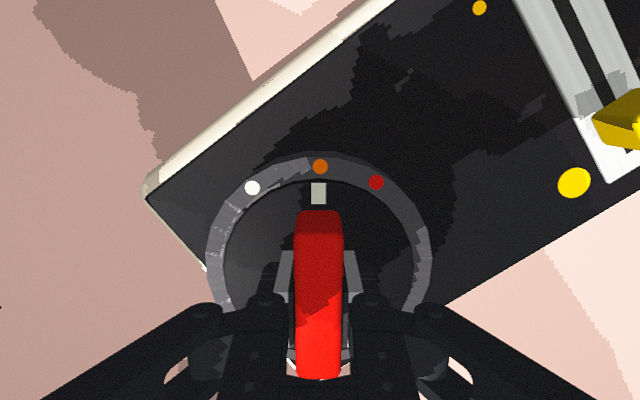

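The pointer is at -24.4° and the orange dot at -25.1°. One 0.7° nudge, then hold.

Request:
jog_arm(
  steps=[0, 0, 0.7, -0.2, 0, 0.1, 5, 0, 0, 0, 0, 0, 0, 5, 0, 0, 0, 0, 0, 0, 5, 0, 0, 0, 0, 0, 0, 5, 0, 0, 0, 0, 0, 0, 5, 0, 0, 0, 0, 0, 0, 5, 0, 0, 0, 0, 0, 0, 5, 0, 0, 0, 0, 0, 0, 5, 0, 0, 0, 0, 0, 0, 5, 0, 0, 0, 0, 0, 0, 5],
)

```text
clock: 23.5
eef_pos: [0.5491, 0.1905, 0.1053]
eef_rot: [-0.001, 0.977, -0.214, 0.003]
contact_force: [-0.7, -0.9, 0.6]
gripper_width: 0.0169
```

```bash
python3 -c "
from ang import *
ang('w17'); print(sensors.observe()['qvel'].round(4))
im,d,c=grab('top','t2')
b=cv2.cvtColor(im,cv2.COLOR_RGB2BGR); cv2.imwrite('pics/t2b.png',cv2.resize(b[70:300,120:480],None,fx=2,fy=2))"
```

```text
lid centre err mm [ 0.4 -0.2]
clock 23.5 pos [0.5491 0.1905 0.1053] yaw -24.68 d_mm [-0.5 -0.  -0. ] turn [-0.16 -0.27  0.  ] F [-0.7 -0.9  0.6] T [-0.18  0.11  0.11] w 0.0169
to go -0.18
bar in tool: x -31.4 37.8 y -8.8 9.0 ((3.198812484741211, 0.08589839935302734), (69.2496566772461, 17.816226959228516), 0.0922766700387001)
ptr 311 [35.5  0.2 -5.7]
circle [-1.5  0. ] 42.4 226
r43 centre [-2.3  0. ] z plate 0.1105
white [250.8 188.5] 177 r 48.0 ang 12.0
white [318.  193.1] 262 r 36.5 ang -25.1
wptr [205.4  31.3] 42 r 107.6 ang -2.3
wptr [233.2  67.5] 49 r 92.6 ang -4.7
wptr [231.6  80.7] 46 r 88.5 ang -3.1
wptr [204.4 103. ] 80 r 86.1 ang 5.9
wptr [253.5 190.5] 300 r 47.2 ang 9.5
wptr [318. 193.] 315 r 38.0 ang -25.1
orange [318.2 166.1] 184 r 48.3 ang -25.1
red [374.6 181.1] 182 r 48.4 ang -55.1
[ 0.0002 -0.0006 -0.0016 -0.0016  0.0002  0.0015 -0.0015]
```

View pics/t2b.png

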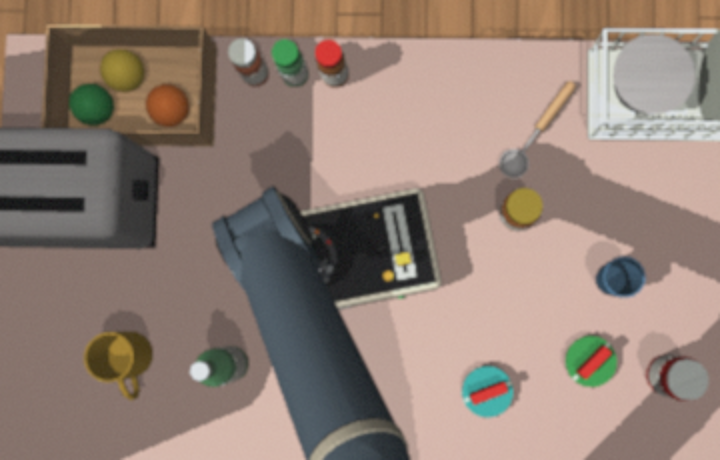

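View pics/w17.png

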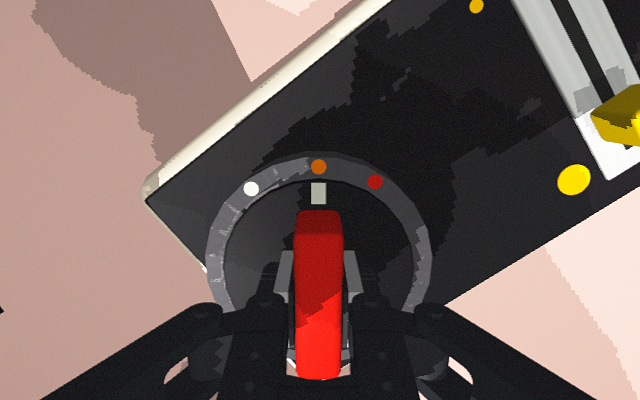

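The pointer at (318,193) and the orange dot at (318,166) are both at -25.1°. Plate z is 0.1105, so the lid is seated, and the arm is still. The top view shows the slide at the big dot and the bystanders where they were. Handing in.

```bash
python3 -c "
from h import *
print(ticket.close_job())"
```

```text
the job is handed in; nothing more can be done
None
```

I pulled the size slide to the coarse end, then set the lid into its collar and twisted it clockwise to the orange dots. I handed in at about 23.6 s, still gripping and holding it.

**Last checks**
- **Slide:** it ran 42 mm, as predicted, and stopped with the force at about 10 N. It lies beside the big dot.
- **Lid angle:** pointer and orange dot both measured -25.1°. The farthest turn was about 37° from the slots, well short of the lock at the red dots.
- **Lid seating:** the plate is at z 0.1105 against 0.111 expected, and the lid is centred to within about 0.5 mm.
- **Grip and stillness:** the grip width is 16.9 mm, and the arm was still at the last reading.
- **Other things:** the cup, jar, mug, soap, spoon, tin and look-alikes appear unmoved in the last top view. I judged this by eye and did not measure it.

**What disagreed**
- **Tip height:** the fingertips stood about 31 mm higher than the reported tool position implies. My first close on the slide grip passed above it without touching anything. The cameras showed this and I corrected for it.
- **Finger opening:** it read about 1 mm less than the stated sizes, on both the slide grip and the lid bar.
- **Drift:** the arm sank about 12 mm and tilted 2.6° while carrying and turning the lid above the collar. I corrected this before lowering it.

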